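# Tip the fingerboard blank flat in the sawing jig and throw the clamp

## Robot

A 7-joint arm with a two-finger parallel gripper is mounted at the origin on the work surface. World frame = base frame: x ahead of the robot, y to its left, z up, the work surface at z = 0. Lengths are in m, angles in rad, forces in N, time in s.
With the tool pointing down it reaches from about 0.4 to 0.85 m from the base axis. Payload 4.5 kg.
Tool frame: the origin (TCP) lies on the centre line of the jaws, within the pads' length; the fingertips stand 19 mm ahead of it and the grasp point (between the pads) is the TCP; z points along the fingers, y is the line along which they close (so a half turn about z gives the same grasp; the last joint's range is limited). The gripper opens to 85 mm and grips with 20 to 120 N. Pads are 22 mm wide; open, the fingers measure 114 mm over their backs; the gripper's body (76 mm by 85 mm) begins 54 mm behind the grasp point. The pads swing forward as they close: fully open they stand 13 mm farther back than shut.
Start: joints at [1.193, 0.689, -0.195, 1.565, 0.157, 0.902, -0.215], TCP at [0.25, -0.573, 0.25] pointing down, gripper open.
Joint ranges: [-3.01, 3.01], [-0.46, 2.08], [-1.47, 1.51], [0.13, 2.56], [-1, 4.14], [0.04, 2.09], [-2.66, 2.66]. Speed limits (rad/s): [2.57, 2.57, 3.14, 3.14, 3.14, 3.14, 3.14].

## Interface

Orientations are given as a rotation vector (axis times angle).
In Python, from workcell import ctrl, vision gives the robot as it stands.
- The arm moves only by the tool step_arm, never from a script. Its argument "targets" is a list of rows, each an object with "dp": the shift along the tool's x, y, z in m, a list of three; "dr": the turn, a rotation vector about the tool's x, y, z in degrees, a list of three; "fingers": the opening, from 0 (shut) to 1 (fully open). In form: [{"dp": [tx, ty, tz], "dr": [wx, wy, wz], "fingers": fingers}, ...]. A call has 1 to 10 rows; each row shifts and turns the commanded pose from where the row before left it, along the tool's axes as they then stand; what a row does not reach is not made up. A row lasts 1/8 s, in which the tool goes at most 62.5 mm and 10.7 degrees, less where a joint would pass 70% of its speed; a pose out of reach is approached as far as the arm can. A call is refused whole if a number of a shift passes 0.0625 or a number of a turn 10.7, either way. A call with a gripper value outside its range is refused whole. The fingers move at their own pace and stop on an object; "grip_force" is the grip in N (left out, the last holds). Time passes only in rows, so rows that do not move let the fingers close. It gives the time, the measured TCP pose, the force, the opening and the grip force at its end, in the units of the state.
- ctrl.get_state(): the state, without advancing time (a new reading comes with each control period).
- vision.grab_frame(name): name is "scene" or "top" or "wrist"; returns a dict with "pixels" (384x512x3 uint8, blue, green, red), "mtx" (3x3 intrinsics, pixels), "camera_from_world" (4x4, takes a point from world to camera coordinates); the wrist camera has in their place "hand_eye" (4x4, takes a point from camera to tool coordinates, whose origin is the TCP and whose axes are the flange's). Camera axes: x right, y down, z forward; pixel columns grow to the right and rows downward; lengths in m; the calibration is good to about 2 mm. A picture is of the moment at which its call begins: read the wrist's pose just before it. There is no depth.
- ctrl.hand_in(): hands the job in; it is judged then, once.
The state is a dict: "time": time; "joint_pos": joint angles; "qvel": joint speeds; "tau": joint torques, N m; "eef_pos": TCP position; "eef_rot": TCP orientation; "ft_force": force on the tool from outside, world axes, zero at the start; "ft_torque": the same for the moment, N m; "opening": finger opening in m; "grasp_force": force on a finger pad.
Only numpy, scipy, OpenCV 4.12 (cv2) and the standard library are available. Lean on these libraries where they do the work, as an engineer would, in place of code of your own. Each camera call takes 0.05 s, during which the arm holds its last target. There are 200 camera calls.

## Task

Load the sawing jig by pushing only, picking nothing up: push over the dark fingerboard blank that stands on its long edge on the jig's bed so that it lies flat, then push it back until its long edge is flush against the fence, its end still reaching across the saw slot. Then push the toggle clamp's raised handle over and down until it locks, so that the clamp's rubber foot holds the blank. Leave the violin, the backsaw, the spool clamp and the glue bottle where they are.

Things in the scene. Friction and masses are not known exactly. Their poses are not given: they have to be found in the camera images.
- jig: Fixed sawing jig. Origin: bench level, middle of the fence's front face; x from the robot side through the fence, y along the fence, z up. Plywood bed x -125 to 90, y -170 to 170 mm, top 18 mm above the bench. Wooden fence x 0 to 20 mm, full length, top at 38 mm; 3 mm saw slot across bed and fence at y -100 mm. Toggle clamp behind the fence at y 0, x 21 to 76 mm, its cheek plates up to 60 mm.
- blank: Loose ebony fingerboard blank, black plain slat, 12 (its x) x 280 (its y) x 46 mm (its z), 170 g, friction about 0.6. Origin: its centre. Starts standing on its long edge on the bed, x roughly towards the fence, top edge 64 mm above the bench. Pushed high up towards the fence it drops flat, short of the fence. Flat (x axis vertical) and seated, its centre is at jig x -23 mm, 24 mm above the bench.
- clamp_handle (a joint): Toggle clamp's handle, hinged along the jig's y: 0 = fully open, raised 1.2 rad above level, leaning towards the jig's +x; 1.2 rad = closed and locked at its stop, level, pointing to the jig's +x. Stays where left; 2 to 5 N at the grip moves it. Drives the clamp arm through an over-centre linkage.
- clamp_hinge (a point): The handle's hinge axis, fixed on the jig at x = 54 mm, y = 0, 48 mm above the bench.
- handle_grip (a point): Point on the handle's centre line, 80 mm from its hinge, in the round black grip (16 mm diameter, from 36 to 100 mm from the hinge). It moves with the handle in the jig's x-z plane.
- clamp_arm: Clamp's steel arm, 19 mm wide, 58 mm long, with spindle and sprung rubber foot. Origin: its hinge, jig x 28, y 0, 55 mm above the bench. Open, it stands upright in front of the handle, up to 115 mm above the bench, foot pointing at the robot, its face 0 to 12 mm before the fence's front, 100 mm up. Closing swings it down towards the robot; the foot presses about 10 N, 23 mm in front of the fence.
- violin: Bystander: loose violin with its fingerboard off, lying on its back left of the jig, body 357 mm long, 208 mm wide, 50 mm high, neck along its +x. Origin: underside, middle of the body.
- backsaw: Bystander: loose backsaw lying flat right of the jig, blade 250 mm long along its +x, wooden handle to its -x, 22 mm high. Origin: underside, where blade meets handle.
- spool_clamp: Bystander: wooden spool clamp standing on end beside the jig's right end, 34 mm diameter, 146 mm tall. Origin: underside centre.
- glue_bottle: Bystander: yellow glue bottle standing beside the jig's left end, 56 mm diameter, 130 mm tall. Origin: underside centre.

How it is judged:
By the outcome, as a careful person would: the job done as asked, in the order asked, and still so for the second after the job is handed in, with the robot touching nothing.
It also fails if it takes over 48 s, if anything falls off the work surface, if the arm or the gripper's body presses on something with over 40 N, if the wrist force passes 120 N, or if a joint passes its speed limit or range.

## Working session

There is one attempt and no reset: what is moved stays moved. The work goes in short steps, Python scripts to look and compute and a tool call to move; the robot and the scene stay as the last step left them, time stands still between calls to the robot, and variables do not carry over. Pictures are saved under pics/ and viewed, at most 12 in all, crops included, and the job is handed in when it is done.

Besides the shell and the picture viewer there is one more tool, called after ">>>" in YAML: its name, and indented under it one key for each argument. step_arm: Moves the arm, as the interface text tells. Its arguments: {"type":"object","properties":{"targets":{"type":"array","items":{"type":"object","properties":{"dp":{"type":"array","items":{"type":"number"}},"dr":{"type":"array","items":{"type":"number"}},"fingers":{"type":"number"}}}},"grip_force":{"type":"number"}},"required":["targets"]}

```bash
mkdir -p pics; ls; python3 - <<'E'
from workcell import ctrl, vision
import cv2,numpy as np
s=ctrl.get_state();print(s['time'],s['eef_pos'],s['eef_rot'],s['opening'])
for n in ['top','scene']:
    f=vision.grab_frame(n);cv2.imwrite(f'pics/{n}0.png',f['pixels']);np.savez(f'{n}0.npz',**f)
    print(n,f['mtx'].tolist(),np.round(f['camera_from_world'],4).tolist())
E
```

```text
pics
0.0 [ 0.24988118 -0.57221338  0.24946612] [-3.07347387e+00 -6.42014692e-01  7.91726441e-04] 0.08539448795824765
top [[434.47521078842016, 0.0, 260.40344108400257], [0.0, 434.47521078842016, 189.1816287700012], [0.0, 0.0, 1.0]] [[-0.0048, -0.9999, -0.0144, 0.0207], [-0.9886, 0.0069, -0.1506, 0.5146], [0.1507, 0.0135, -0.9885, 1.6598], [0.0, 0.0, 0.0, 1.0]]
scene [[400.182648444507, 0.0, 254.25540285383192], [0.0, 400.182648444507, 185.73131315248463], [0.0, 0.0, 1.0]] [[0.5236, 0.8519, 0.0081, -0.2561], [0.7039, -0.4273, -0.5674, -0.3005], [-0.4799, 0.3028, -0.8234, 1.826], [0.0, 0.0, 0.0, 1.0]]
```

View pics/top0.png

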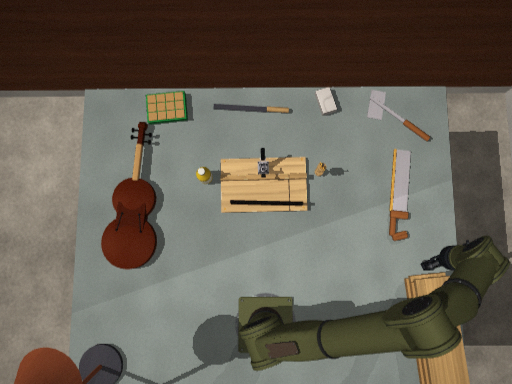

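View pics/scene0.png

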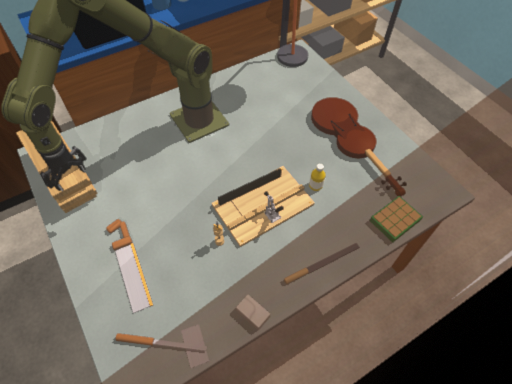

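The top view shows the jig at about (221–307, 158–212), the standing blank as a dark line from (230,203) to (303,203), the clamp near (263,165), the bottle at (204,175) and the spool clamp at (322,169).

```bash
cat > h.py <<'E'
import numpy as np,cv2
def onplane(f,uv,z):
    K=f['mtx'];T=f['camera_from_world'];R=T[:3,:3];c=-R.T@T[:3,3]
    out=[]
    for u,v in np.atleast_2d(uv):
        d=R.T@np.linalg.solve(K,[u,v,1.]);out.append(c+d*(z-c[2])/d[2])
    return np.array(out)
def proj(f,P):
    P=np.atleast_2d(P);T=f['camera_from_world'];p=(f['mtx']@(P@T[:3,:3].T+T[:3,3]).T).T
    return p[:,:2]/p[:,2:]
E
python3 - <<'E'
from h import *
f=dict(np.load('top0.npz'));im=f['pixels']
hsv=cv2.cvtColor(im,cv2.COLOR_BGR2HSV)
roi=np.zeros(im.shape[:2],np.uint8);roi[145:225,214:314]=1
wood=((hsv[...,0]<25)&(hsv[...,1]>60)&(hsv[...,2]>80)).astype(np.uint8)*roi
wood=cv2.morphologyEx(wood,cv2.MORPH_CLOSE,np.ones((9,9)))
cs,_=cv2.findContours(wood,0,2);c=max(cs,key=cv2.contourArea)
r=cv2.minAreaRect(c);b=cv2.boxPoints(r);P=onplane(f,b,.018);print(r);print(b,P,np.linalg.norm(np.diff(P,axis=0),axis=1))
dark=((im.max(2)<60)).astype(np.uint8)*roi
cs,_=cv2.findContours(dark,0,2)
for c in cs:
    if cv2.contourArea(c)>5:
        r=cv2.minAreaRect(c);print('dark',r);print(onplane(f,cv2.boxPoints(r),.064))
cv2.imwrite('pics/c.png',cv2.resize(im[145:222,214:316],None,fx=7.5,fy=7.5,interpolation=cv2.INTER_CUBIC))
E
```

```text
((263.2660217285156, 184.27980041503906), (54.00551223754883, 86.23314666748047), 88.26429748535156)
[[219.35135 158.5954 ]
 [305.54492 155.98346]
 [307.1807  209.9642 ]
 [220.98712 212.57614]] [[ 0.64312458  0.18187502  0.018     ]
 [ 0.6510259  -0.16330459  0.018     ]
 [ 0.43417609 -0.16528327  0.018     ]
 [ 0.4259986   0.17338579  0.018     ]] [0.34527003 0.21685884 0.33876778]
dark ((266.0028991699219, 202.33935546875), (72.04207611083984, 3.4994421005249023), 1.023030161857605)
[[ 0.45641442  0.13439927  0.064     ]
 [ 0.46994296  0.13423664  0.064     ]
 [ 0.463141   -0.1420334   0.064     ]
 [ 0.44965923 -0.14153523  0.064     ]]
dark ((262.5, 153.5), (11.0, 3.0), 90.0)
[[0.67376535 0.01417784 0.064     ]
 [0.67366653 0.00245218 0.064     ]
 [0.62971478 0.0027187  0.064     ]
 [0.62980874 0.01439868 0.064     ]]
```

View pics/c.png

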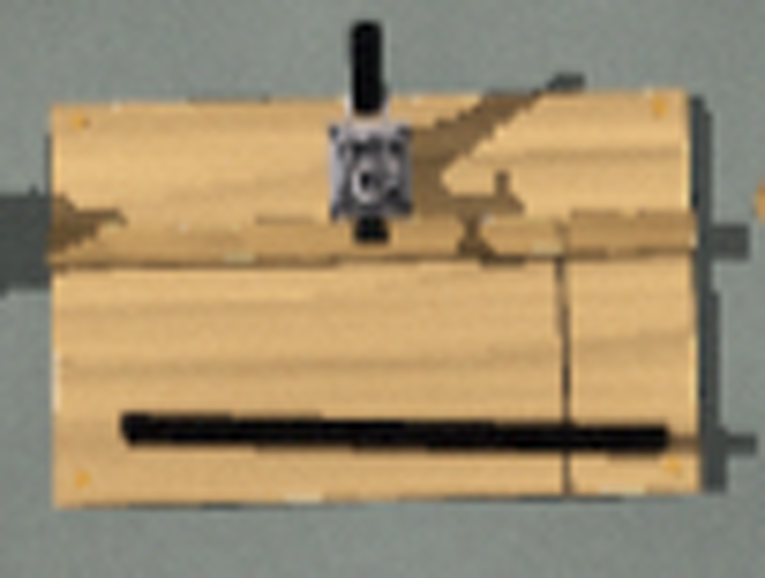

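The crop shows the bed corners at crop pixels (52,103), (690,93), (700,492) and (52,507). The fence's front foot runs from (48,265) to (695,255). The blank's top edge runs from (122,428) to (668,438), yawed slightly the other way, and the open handle points up at (367,20–110).

```bash
cat >> h.py <<'E'
from scipy.spatial.transform import Rotation as Rn
import json,os
def jig2w(p):
    j=json.load(open('jig.json'));c,s=np.cos(j['yaw']),np.sin(j['yaw']);p=np.asarray(p,float)/1000
    return np.array([j['x']+c*p[0]-s*p[1],j['y']+s*p[0]+c*p[1],p[2]])
def delta(s,goal,yaw,tilt=0):
    "tool-frame shift and turn from state to goal; tilt>0 leans tool top to robot"
    R=Rn.from_rotvec(s['eef_rot']);G=Rn.from_euler('z',yaw)*Rn.from_euler('y',-tilt)*Rn.from_rotvec([np.pi,0,0])
    d=np.asarray(goal)-np.asarray(s['eef_pos'])
    return dict(dp_nowframe=np.round(R.inv().apply(d),4).tolist(),dp_goalframe=np.round(G.inv().apply(d),4).tolist(),
       dr=np.round((R.inv()*G).as_rotvec(degrees=True),2).tolist())
E
python3 - <<'E'
from h import *
from workcell import ctrl
f=dict(np.load('top0.npz'))
cv=lambda L:np.array([(214+(x+.5)/7.5-.5,145+(y+.5)/7.5-.5) for x,y in L])
P=onplane(f,cv([(52,103),(690,93),(700,492),(52,507)]),.018)[:,:2]
print(P)
M=np.array([(90,170),(90,-170),(-125,-170),(-125,170)])/1000.
Q=P-P.mean(0);m=M-M.mean(0)
yaw=np.arctan2((m[:,0]*Q[:,1]-m[:,1]*Q[:,0]).sum(),(m*Q).sum())
c,s=np.cos(yaw),np.sin(yaw);R=np.array([[c,-s],[s,c]])
t=P.mean(0)-R@M.mean(0);print('jig',t,np.degrees(yaw),'resid mm',1000*(M@R.T+t-P))
json.dump(dict(x=t[0],y=t[1],yaw=yaw),open('jig.json','w'))
B=onplane(f,cv([(122,428),(668,438)]),.064);print('blank',B,np.linalg.norm(B[0]-B[1]),'slot',(onplane(f,cv([(563,270),(568,492)]),.018)))
F=onplane(f,cv([(48,265),(695,255)]),.018);print('fence foot',F)
L=(B[:,:2]-t)@R;print('blank in jig mm',L*1000)
print((onplane(f,cv([(563,270),(568,492)]),.018)[:,:2]-t)@R*1000,(F[:,:2]-t)@R*1000)
print(delta(ctrl.get_state(),[.41,0,.2],yaw), jig2w([54,0,48]))
E
```

```text
[[ 0.64429821  0.17727559]
 [ 0.64700212 -0.16330917]
 [ 0.4333852  -0.16416655]
 [ 0.42762647  0.17531867]]
jig [0.55557699 0.00646787] 0.6162974517662272 resid mm [[-0.55498474  0.15050347]
 [ 0.39821301  0.75493538]
 [-0.97242426 -0.70027692]
 [ 1.129196   -0.20516194]]
blank [[ 0.46342169  0.1349124   0.064     ]
 [ 0.45644157 -0.14413733  0.064     ]] 0.27913701774392546 slot [[ 0.55175962 -0.09426119  0.018     ]
 [ 0.43382025 -0.09515583  0.018     ]]
fence foot [[ 0.55644317  0.1786065   0.018     ]
 [ 0.5593015  -0.16415769  0.018     ]]
blank in jig mm [[ -90.76839041  129.42834525]
 [-100.74962559 -149.53016353]]
[[  -4.90061113 -100.68217163]
 [-122.84277986 -100.3081846 ]] [[   2.71769243  172.1193516 ]
 [   1.88901515 -170.65575293]]
{'dp_nowframe': [0.3758, -0.4602, 0.0503], 'dp_goalframe': [0.1662, -0.5705, 0.0496], 'dr': [-0.09, 0.03, 22.98]} [0.60957386 0.00704871 0.048     ]
```

>>> step_arm:
  targets:
    - {"dp":[0.04,-0.02,0],"dr":[0,0,8.3],"fingers":1}
    - {"dp":[0.04,-0.02,0],"dr":[0,0,8.3],"fingers":1}
    - {"dp":[0.04,-0.02,0],"dr":[0,0,8.4],"fingers":1}
    - {"dp":[0.01,-0.06,0.005],"dr":[0,0,0],"fingers":1}
    - {"dp":[0.01,-0.06,0.005],"dr":[0,0,0],"fingers":1}
    - {"dp":[0.0,-0.06,0.005],"dr":[0,0,0],"fingers":1}
    - {"dp":[0.0,-0.06,0.005],"dr":[0,0,0],"fingers":1}
    - {"dp":[0.0,-0.06,0.005],"dr":[0,0,0],"fingers":1}
    - {"dp":[0.0,-0.06,0.005],"dr":[0,0,0],"fingers":1}

```text
time: 1.23
eef_pos: [0.3782, -0.1227, 0.2202]
eef_rot: [-3.141, 0.039, -0.001]
ft_force: [1.8, 1.1, -0.7]
opening: 0.0851
grasp_force: 0.0
```

```bash
python3 - <<'E'
from h import *
from workcell import ctrl
s=ctrl.get_state();print(s['time'],s['eef_pos'],s['joint_pos'])
print(delta(s,[.415,-.005,.06],np.radians(-1.4)))
E
```

```text
1.225 [ 0.37821119 -0.12265926  0.22015765] [ 0.19965082  0.46846784 -0.00295342  2.25377397  0.00291644  0.41880547
 -1.40123069]
{'dp_nowframe': [0.0338, -0.1185, 0.1602], 'dp_goalframe': [0.0339, -0.1185, 0.1602], 'dr': [-0.0, -0.03, -0.02]}
```

>>> step_arm:
  targets:
    - {"dp":[0.017,-0.0595,0.0],"dr":[0,0,0],"fingers":1}
    - {"dp":[0.017,-0.059,0.0],"dr":[0,0,0],"fingers":1}
    - {"dp":[0,0,0.04],"dr":[0,0,0],"fingers":1}
    - {"dp":[0,0,0.04],"dr":[0,0,0],"fingers":1}
    - {"dp":[0,0,0.04],"dr":[0,0,0],"fingers":1}
    - {"dp":[0,0,0.04],"dr":[0,0,0],"fingers":1}
    - {"dp":[0,0,0],"dr":[0,0,0],"fingers":1}

```text
time: 2.1
eef_pos: [0.4231, -0.0069, 0.066]
eef_rot: [-3.141, 0.038, 0.028]
ft_force: [-0.4, -0.5, 0.3]
opening: 0.0856
grasp_force: 0.0
```

```bash
python3 - <<'E'
from h import *
from workcell import ctrl,vision
s=ctrl.get_state();print(s['time'],s['eef_pos'],s['joint_pos'],s['ft_force'])
print(delta(s,[.415,-.005,.06],np.radians(-1.4)))
a=vision.grab_frame('wrist')['pixels'];b=vision.grab_frame('scene')['pixels'][140:260,190:340]
cv2.imwrite('pics/w1.png',np.hstack([cv2.resize(a,(400,300)),cv2.resize(b,(375,300))]))
E
```

```text
2.1 [ 0.42308105 -0.00687052  0.06600816] [-0.0879072   0.83452225 -0.00567802  2.28149354  0.05319499  0.04333529
 -1.73974806] [-0.35795531 -0.49767717  0.32792832]
{'dp_nowframe': [-0.008, -0.0017, 0.0062], 'dp_goalframe': [-0.0081, -0.0017, 0.006], 'dr': [0.01, 1.02, 0.02]}
```

View pics/w1.png

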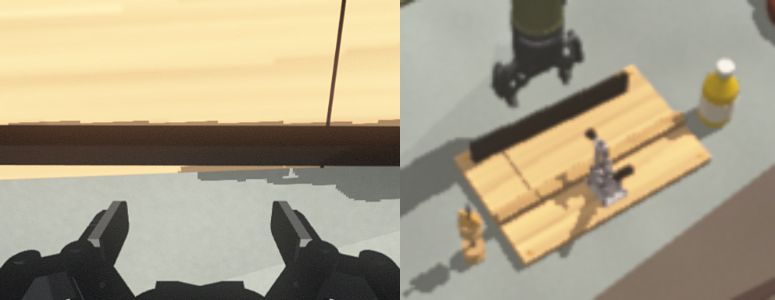

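The wrist view (left) shows both fingertips on the robot side of the standing blank (dark band, rows 125–165), spaced evenly. The scene view (right) agrees. Now I'll push forward slowly, high on the blank.

>>> step_arm:
  targets:
    - {"dp":[0.008,0,0.006],"dr":[0,0,0],"fingers":1}
    - {"dp":[0.006,0,0],"dr":[0,0,0],"fingers":1}
    - {"dp":[0.006,0,0],"dr":[0,0,0],"fingers":1}
    - {"dp":[0.006,0,0],"dr":[0,0,0],"fingers":1}
    - {"dp":[0.005,0,0],"dr":[0,0,0],"fingers":1}
    - {"dp":[0.005,0,0],"dr":[0,0,0],"fingers":1}
    - {"dp":[0.0,0,0],"dr":[0,0,0],"fingers":1}

```text
time: 3.08
eef_pos: [0.4598, -0.0078, 0.0612]
eef_rot: [-3.141, 0.038, 0.023]
ft_force: [-0.4, -0.1, 0.1]
opening: 0.0852
grasp_force: 0.0
```

```bash
python3 - <<'E'
from h import *
from workcell import ctrl,vision
s=ctrl.get_state();print(s['time'],s['eef_pos'],s['joint_pos'][5],s['ft_force'])
a=vision.grab_frame('wrist')['pixels'];b=vision.grab_frame('scene')['pixels'][140:260,190:340]
cv2.imwrite('pics/w2.png',np.hstack([cv2.resize(a,(400,300)),cv2.resize(b,(375,300))]))
E
```

```text
3.075 [ 0.45975965 -0.00784317  0.06115616] 0.12686044689961767 [-0.41132397 -0.08472325  0.11998183]
```

View pics/w2.png

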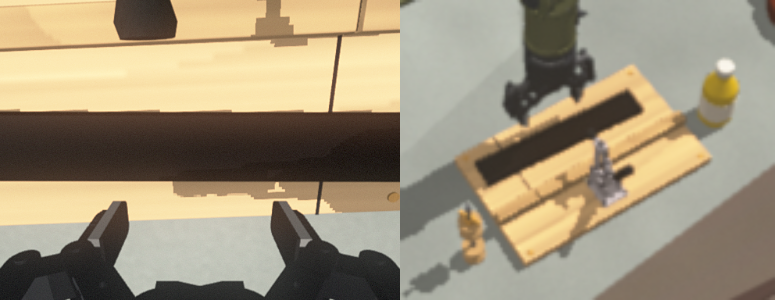

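The blank now lies flat: its dark band covers wrist rows 112–180, and the scene view agrees. The clamp foot shows at the top near (145,20). Next I need the near edge, the fence and the true fingertip depth from the wrist camera.

```bash
cat >> h.py <<'E'
def wristfix(f,s):
    T=np.eye(4);T[:3,:3]=Rn.from_rotvec(s['eef_rot']).as_matrix();T[:3,3]=s['eef_pos']
    f=dict(f);f['camera_from_world']=np.linalg.inv(T@f['hand_eye']);return f
E
python3 - <<'E'
from h import *
from workcell import ctrl,vision
s=ctrl.get_state();f=vision.grab_frame('wrist');im=f['pixels'];np.savez('w2.npz',**f)
g=wristfix(f,s)
ht=dict(mtx=f['mtx'],camera_from_world=np.linalg.inv(f['hand_eye']))
for z in (-.01,0,.006,.013,.019): print('z',z,np.round(proj(ht,[[a,b,z] for b in(-.0426,.0426) for a in(-.011,.011)])*400/512,0).tolist())
gr=im.max(2).astype(int)
for u in (150,200,256,310,360,480):
    col=gr[:,u];d=np.where((col<70)&(np.arange(384)<245)&(np.arange(384)>100))[0]
    print(u,d.min(),d.max(),np.round(onplane(g,[[u,d.min()],[u,d.max()+1]],.030),4).tolist())
print(jig2w([0,0,38]),proj(g,[jig2w([0,y,38]) for y in(-60,0,60)])*400/512)
for x in (.445,.435,.43): print(x,delta(s,[x,-.003,.05],np.radians(.6),np.radians(10)))
print(s['joint_pos'])
E
```

```text
z -0.01 [[123.0, 246.0], [119.0, 212.0], [278.0, 246.0], [282.0, 211.0]]
z 0 [[128.0, 235.0], [125.0, 202.0], [273.0, 235.0], [276.0, 202.0]]
z 0.006 [[131.0, 229.0], [128.0, 197.0], [270.0, 229.0], [273.0, 197.0]]
z 0.013 [[134.0, 222.0], [131.0, 191.0], [267.0, 222.0], [270.0, 191.0]]
z 0.019 [[136.0, 217.0], [133.0, 187.0], [265.0, 217.0], [268.0, 187.0]]
150 163 228 [[0.5067, 0.0435, 0.03], [0.471, 0.0483, 0.03]]
200 166 228 [[0.5046, 0.019, 0.03], [0.4703, 0.0218, 0.03]]
256 161 229 [[0.5064, -0.0088, 0.03], [0.469, -0.0079, 0.03]]
310 162 229 [[0.5052, -0.0354, 0.03], [0.4682, -0.0366, 0.03]]
360 159 230 [[0.5061, -0.06, 0.03], [0.467, -0.0632, 0.03]]
480 155 230 [[0.5066, -0.1186, 0.03], [0.4653, -0.1272, 0.03]]
[0.55557699 0.00646787 0.038     ] [[281.69354147  35.52827293]
 [169.29237043  39.90648236]
 [ 57.95861417  44.24311425]]
0.445 {'dp_nowframe': [-0.0139, -0.0046, 0.0113], 'dp_goalframe': [-0.0157, -0.005, 0.0085], 'dr': [0.17, 10.89, -2.0]}
0.435 {'dp_nowframe': [-0.0239, -0.0043, 0.0115], 'dp_goalframe': [-0.0255, -0.0051, 0.0068], 'dr': [0.17, 10.89, -2.0]}
0.43 {'dp_nowframe': [-0.0289, -0.0042, 0.0116], 'dp_goalframe': [-0.0304, -0.0052, 0.0059], 'dr': [0.17, 10.89, -2.0]}
[-0.07522095  0.8506388  -0.01153093  2.17985006  0.05713079  0.12680377
 -1.73492624]
```

>>> step_arm:
  targets:
    - {"dp":[-0.009,-0.0025,0],"dr":[0,0,-1],"fingers":1}
    - {"dp":[-0.008,-0.0025,0],"dr":[0,0,-1],"fingers":1}
    - {"dp":[0,0,0.01],"dr":[0,0,0],"fingers":1}
    - {"dp":[0,0,0.01],"dr":[0,0,0],"fingers":1}
    - {"dp":[0,0,0.006],"dr":[0,0,0],"fingers":1}
    - {"dp":[0,0,0.004],"dr":[0,0,0],"fingers":1}
    - {"dp":[0,0,0],"dr":[0,0,0],"fingers":1}
    - {"dp":[0,0,0],"dr":[0,0,0],"fingers":1}

```text
time: 4.22
eef_pos: [0.4443, -0.0028, 0.0353]
eef_rot: [3.141, 0.016, -0.035]
ft_force: [0.1, -0.4, -0.2]
opening: 0.0855
grasp_force: 0.0
```

```bash
python3 - <<'E'
from h import *
from workcell import ctrl,vision
s=ctrl.get_state();print(s['time'],s['eef_pos'],s['joint_pos'],s['ft_force'])
print(delta(s,[.445,-.003,.027],np.radians(.6)))
E
```

```text
4.225 [ 0.44430728 -0.00275246  0.03533605] [-0.07978687  0.90481891 -0.02671725  2.21933439  0.44901586  0.0438521
 -2.10609417] [ 0.09905246 -0.39940364 -0.23076956]
{'dp_nowframe': [0.0009, 0.0003, 0.0083], 'dp_goalframe': [0.0007, 0.0003, 0.0083], 'dr': [-0.0, 1.26, -0.02]}
```

>>> step_arm:
  targets:
    - {"dp":[0.005,0,0.003],"dr":[0,0.6,0],"fingers":1}
    - {"dp":[0.002,0,0.003],"dr":[0,0,0],"fingers":1}
    - {"dp":[0,0,0.001],"dr":[0,0,0],"fingers":1}
    - {"dp":[0,0,0],"dr":[0,0,0],"fingers":1}

```text
time: 4.72
eef_pos: [0.4491, -0.0029, 0.0294]
eef_rot: [3.141, 0.016, -0.026]
ft_force: [0.2, -0.2, 0.4]
opening: 0.0856
grasp_force: 0.0
```

```bash
python3 - <<'E'
from h import *
from workcell import ctrl,vision
s=ctrl.get_state();print(s['time'],s['eef_pos'],s['joint_pos'],s['ft_force'])
print(delta(s,[.451,-.003,.027],np.radians(.6)))
E
```

```text
4.725 [ 0.44911796 -0.00291146  0.02944139] [-0.0703435   0.91748217 -0.04098736  2.21031096  0.80622407  0.04406432
 -2.46186615] [ 0.15294685 -0.15092576  0.37655831]
{'dp_nowframe': [0.0019, 0.0001, 0.0024], 'dp_goalframe': [0.0019, 0.0001, 0.0024], 'dr': [0.04, 0.93, -0.0]}
```

>>> step_arm:
  targets:
    - {"dp":[0.004,0,0.0015],"dr":[0,0.2,0],"fingers":1}
    - {"dp":[0.004,0,0.001],"dr":[0,0,0],"fingers":1}
    - {"dp":[0.004,0,0],"dr":[0,0,0],"fingers":1}
    - {"dp":[0.003,0,0],"dr":[0,0,0],"fingers":1}
    - {"dp":[0,0,0],"dr":[0,0,0],"fingers":1}

```text
time: 5.35
eef_pos: [0.4648, -0.0027, 0.0269]
eef_rot: [3.141, 0.016, -0.018]
ft_force: [0.1, -0.4, 0.6]
opening: 0.0851
grasp_force: 0.0
```

```bash
cat > look.py <<'E'
from h import *
from workcell import ctrl,vision
import sys
s=ctrl.get_state();print(s['time'],s['eef_pos'],np.round(s['joint_pos'],3),s['ft_force'])
f=vision.grab_frame('wrist');im=f['pixels'];g=wristfix(f,s);gr=im.max(2).astype(int)
for u in (180,256,330,400,480):
    col=gr[:,u];d=np.where((col<70)&(np.arange(384)<270)&(np.arange(384)>40))[0]
    if len(d)==0: continue
    print(u,d.min(),d.max(),np.round(onplane(g,[[u,d.min()],[u,d.max()+1]],.030),4).tolist())
cv2.imwrite('pics/%s.png'%sys.argv[1],np.hstack([cv2.resize(im,(400,300)),cv2.resize(vision.grab_frame('scene')['pixels'][140:260,190:340],(375,300))]))
j=json.load(open('jig.json'));print(delta(s,[s['eef_pos'][0],-.003,.027],j['yaw'],np.radians(4)))
E
python3 look.py w3
```

```text
5.35 [ 0.46479957 -0.00270392  0.02689759] [-0.041  0.923 -0.085  2.167  0.809  0.093 -2.46 ] [ 0.10184115 -0.3514725   0.58406069]
180 42 261 [[0.5613, 0.0246, 0.03], [0.4756, 0.0304, 0.03]]
256 41 261 [[0.5619, -0.0013, 0.03], [0.4759, -0.0022, 0.03]]
330 168 261 [[0.5177, -0.0304, 0.03], [0.4762, -0.034, 0.03]]
400 171 261 [[0.5167, -0.0577, 0.03], [0.4765, -0.0641, 0.03]]
480 162 261 [[0.5206, -0.0879, 0.03], [0.4768, -0.0985, 0.03]]
{'dp_nowframe': [-0.0, 0.0003, -0.0001], 'dp_goalframe': [0.0, 0.0003, -0.0001], 'dr': [0.01, 4.66, -0.02]}
```

View pics/w3.png

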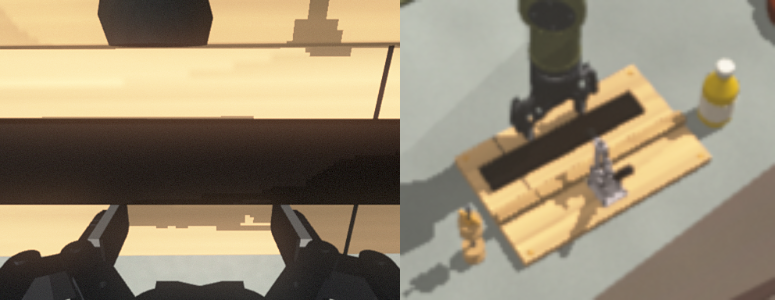

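The wrist view shows the fingertips in contact with the near edge (row 204), which is parallel to the fence line (row 45). The clamp foot is at the top, around (155,25). The edge is at x ≈ 0.476 and has about 34 mm to go.

>>> step_arm:
  targets:
    - {"dp":[0.003,0,0],"dr":[0,0,0],"fingers":1}
    - {"dp":[0.004,0,0],"dr":[0,0,0],"fingers":1}
    - {"dp":[0.004,0,0],"dr":[0,0,0],"fingers":1}
    - {"dp":[0.004,0,0],"dr":[0,0.5,0],"fingers":1}
    - {"dp":[0.004,0,0],"dr":[0,0.5,0],"fingers":1}
    - {"dp":[0.003,0,0],"dr":[0,0.5,0],"fingers":1}
    - {"dp":[0,0,0],"dr":[0,0,0],"fingers":1}

```text
time: 6.32
eef_pos: [0.4866, -0.0024, 0.0267]
eef_rot: [3.141, 0.017, 0.023]
ft_force: [-0.6, 0.1, 0.1]
opening: 0.0853
grasp_force: 0.0
```

```bash
python3 look.py w4
```

```text
6.325 [ 0.48663777 -0.00239621  0.02673834] [-0.031  0.926 -0.099  2.127  0.814  0.111 -2.459] [-0.56629192  0.10268988  0.0959415 ]
180 104 260 [[0.5626, 0.0267, 0.03], [0.4978, 0.0307, 0.03]]
256 129 260 [[0.5538, -0.0013, 0.03], [0.4981, -0.0019, 0.03]]
330 164 260 [[0.5407, -0.0303, 0.03], [0.4984, -0.0337, 0.03]]
400 152 260 [[0.5457, -0.0568, 0.03], [0.4987, -0.0638, 0.03]]
480 149 260 [[0.5472, -0.0874, 0.03], [0.499, -0.0982, 0.03]]
{'dp_nowframe': [-0.0, 0.0006, -0.0003], 'dp_goalframe': [0.0, 0.0006, -0.0003], 'dr': [0.04, 3.16, 0.0]}
```

>>> step_arm:
  targets:
    - {"dp":[0.002,0,0],"dr":[0,0.7,0],"fingers":1}
    - {"dp":[0.002,0,0],"dr":[0,0.7,0],"fingers":1}
    - {"dp":[0.002,0,0],"dr":[0,0.7,0],"fingers":1}
    - {"dp":[0.002,0,0],"dr":[0,0.6,0],"fingers":1}
    - {"dp":[0,0,0],"dr":[0,0,0],"fingers":1}

```text
time: 7.05
eef_pos: [0.4966, -0.0024, 0.0287]
eef_rot: [-3.14, -0.017, -0.09]
ft_force: [0.3, 0.4, -0.3]
opening: 0.0852
grasp_force: 0.1
```

```bash
python3 look.py w5
```

```text
7.05 [ 0.49662478 -0.00236539  0.02870812] [-0.067  0.923 -0.039  2.139  1.005  0.043 -2.653] [ 0.25194267  0.35342495 -0.31622755]
180 148 258 [[0.5557, 0.0288, 0.03], [0.5074, 0.0313, 0.03]]
256 152 257 [[0.5544, -0.0014, 0.03], [0.5082, -0.0019, 0.03]]
330 151 257 [[0.5551, -0.0309, 0.03], [0.5085, -0.0342, 0.03]]
400 151 257 [[0.5554, -0.0588, 0.03], [0.5088, -0.0648, 0.03]]
480 151 257 [[0.5557, -0.0907, 0.03], [0.5091, -0.0998, 0.03]]
{'dp_nowframe': [-0.0001, 0.0006, 0.0017], 'dp_goalframe': [-0.0001, 0.0006, 0.0017], 'dr': [0.01, 0.72, -0.0]}
```

View pics/w5.png

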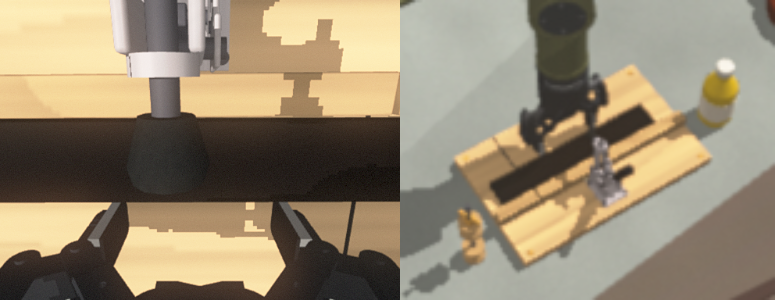

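The blank's far edge is now at the fence foot (row 118) and its near edge at row 202 (x ≈ 0.508). The clamp foot is clear above it. Joint 7 is close to its limit, so I'll take some tilt out and then push the last 2–3 mm.

>>> step_arm:
  targets:
    - {"dp":[0,0,0],"dr":[0,-1.0,0],"fingers":1}
    - {"dp":[0.001,0,0.001],"dr":[0,-0.5,0],"fingers":1}
    - {"dp":[0.0015,0,0],"dr":[0,0,0],"fingers":1}
    - {"dp":[0.001,0,0],"dr":[0,0,0],"fingers":1}

```text
time: 7.65
eef_pos: [0.4987, -0.0028, 0.0276]
eef_rot: [3.14, 0.017, 0.045]
ft_force: [-4.6, -0.6, 2.6]
opening: 0.0854
grasp_force: 2.1
```

```bash
python3 look.py w6
```

```text
7.65 [ 0.49869946 -0.0028158   0.0275836 ] [ 0.011  0.927 -0.163  2.103  0.984  0.161 -2.622] [-4.63144285 -0.62715786  2.61496356]
180 159 269 [[0.5538, 0.0279, 0.03], [0.5049, 0.0308, 0.03]]
256 158 264 [[0.5545, -0.0019, 0.03], [0.5077, -0.0024, 0.03]]
330 158 260 [[0.5548, -0.0309, 0.03], [0.5099, -0.0344, 0.03]]
400 156 259 [[0.5559, -0.0582, 0.03], [0.5106, -0.0647, 0.03]]
480 157 259 [[0.5558, -0.0897, 0.03], [0.511, -0.0994, 0.03]]
{'dp_nowframe': [-0.0, 0.0002, 0.0006], 'dp_goalframe': [-0.0, 0.0002, 0.0006], 'dr': [0.07, 2.37, 0.01]}
```

>>> step_arm:
  targets:
    - {"dp":[0.001,0,0],"dr":[0,0,0],"fingers":1}
    - {"dp":[0.0005,0,0],"dr":[0,0,0],"fingers":1}

```text
time: 8.0
eef_pos: [0.4994, -0.003, 0.0276]
eef_rot: [3.139, 0.018, 0.042]
ft_force: [-7.2, -1.4, 4.5]
opening: 0.0854
grasp_force: 3.5
```

```bash
python3 look.py w7
```

```text
8.0 [ 0.4993611  -0.00303177  0.02760614] [ 0.015  0.928 -0.171  2.099  0.982  0.169 -2.618] [-7.15497282 -1.43803452  4.50746157]
180 161 269 [[0.5537, 0.0278, 0.03], [0.5056, 0.0305, 0.03]]
256 160 265 [[0.5544, -0.0021, 0.03], [0.5078, -0.0026, 0.03]]
330 160 259 [[0.5547, -0.0311, 0.03], [0.511, -0.0346, 0.03]]
400 158 258 [[0.5558, -0.0585, 0.03], [0.5118, -0.0648, 0.03]]
480 159 258 [[0.5557, -0.0901, 0.03], [0.5121, -0.0995, 0.03]]
{'dp_nowframe': [-0.0, -0.0, 0.0006], 'dp_goalframe': [-0.0, -0.0, 0.0006], 'dr': [0.12, 2.45, 0.04]}
```

View pics/w7.png

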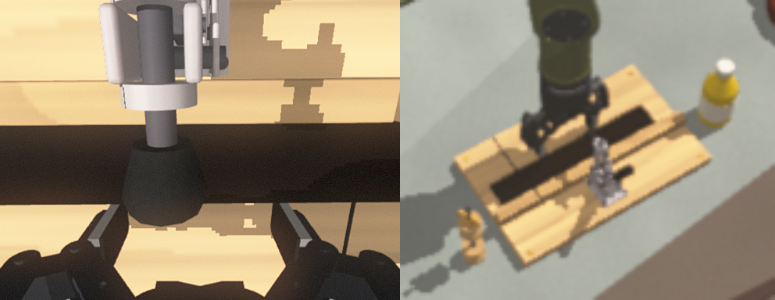

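The blank is seated: far edge at the fence (row 125), near edge parallel at row 203, and 7 N of reaction. Now I'll retreat straight back and rise.

>>> step_arm:
  targets:
    - {"dp":[-0.006,0,0],"dr":[0,0,0],"fingers":1}
    - {"dp":[-0.007,0,0],"dr":[0,-1.5,0],"fingers":1}
    - {"dp":[0,0,-0.03],"dr":[0,0,0],"fingers":1}
    - {"dp":[0,0,-0.05],"dr":[0,0,0],"fingers":1}
    - {"dp":[0,0,-0.05],"dr":[0,0,0],"fingers":1}
    - {"dp":[0,0,-0.05],"dr":[0,0,0],"fingers":0.5}
    - {"dp":[0,0,-0.04],"dr":[0,0,0],"fingers":0}
    - {"dp":[0,0,0],"dr":[0,0,0],"fingers":0}

```text
time: 9.1
eef_pos: [0.4904, -0.0018, 0.2503]
eef_rot: [-3.141, -0.014, -0.021]
ft_force: [0.7, 0.3, -0.4]
opening: 0.0323
grasp_force: 0.0
```

```bash
python3 - <<'E'
from h import *
from workcell import ctrl,vision
s=ctrl.get_state();print(s['time'],s['eef_pos'],np.round(s['joint_pos'],3),s['ft_force'],s['opening'])
w=jig2w([52,0,150]);j=json.load(open('jig.json'));print(w,delta(s,w,j['yaw']))
f=vision.grab_frame('wrist');g=wristfix(f,s);im=f['pixels'];cv2.imwrite('pics/w8.png',im)
print('grip proj',proj(g,[jig2w([83,0,122.6]),jig2w([90,0,141])]).round())
E
```

```text
9.1 [ 0.49040957 -0.00181038  0.25032572] [ 0.352  0.582 -0.699  1.958  0.533  0.777 -2.215] [ 0.70405986  0.31601844 -0.4044398 ] 0.03231516909932059
[0.60757398 0.00702719 0.15      ] {'dp_nowframe': [0.1159, -0.0077, 0.1019], 'dp_goalframe': [0.1173, -0.0076, 0.1003], 'dr': [-0.03, -0.75, -0.1]}
grip proj [[245. -10.]
 [244. -32.]]
```

View pics/w8.png

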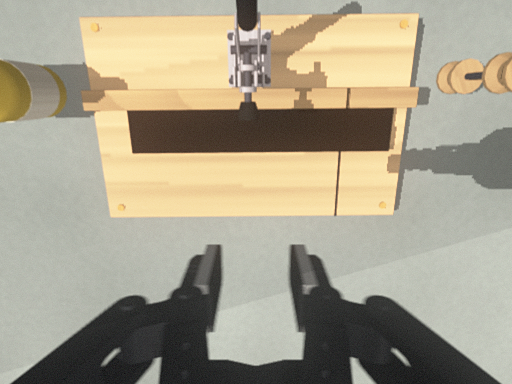

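The wrist view shows the blank flat and flush along the fence (dark band, rows 108–153), crossing the slot at column 340. The handle is at column 247, close to my projection of 245. Now over to the front of the handle.

>>> step_arm:
  targets:
    - {"dp":[0.04,-0.0026,0],"dr":[0,-0.7,0],"fingers":0}
    - {"dp":[0.04,-0.0025,0],"dr":[0,0,0],"fingers":0}
    - {"dp":[0.037,-0.0025,0],"dr":[0,0,0],"fingers":0}
    - {"dp":[0,0,0.03],"dr":[0,0,0],"fingers":0}
    - {"dp":[0,0,0.03],"dr":[0,0,0],"fingers":0}
    - {"dp":[0,0,0.03],"dr":[0,0,0],"fingers":0}
    - {"dp":[0,0,0.012],"dr":[0,0,0],"fingers":0}
    - {"dp":[0,0,0],"dr":[0,0,0],"fingers":0}

```text
time: 10.15
eef_pos: [0.603, 0.0063, 0.1437]
eef_rot: [3.14, 0.017, -0.016]
ft_force: [0.4, 0.3, -0.7]
opening: -0.0002
grasp_force: 0.0
```

```bash
python3 - <<'E'
from h import *
from workcell import ctrl,vision
s=ctrl.get_state();print(s['time'],s['eef_pos'],np.round(s['joint_pos'],3),s['ft_force'],s['opening'])
j=json.load(open('jig.json'))
for p in ([64.5,0,144.5],[86.5,0,134.6],[104.5,0,118.8],[117,0,98.3],[123,0,75]):
    w=jig2w(p);print(w.round(4),delta(s,w,j['yaw']))
im=vision.grab_frame('wrist')['pixels'];cv2.imwrite('pics/w9.png',np.hstack([cv2.resize(im,(400,300)),cv2.resize(vision.grab_frame('scene')['pixels'][140:260,190:340],(375,300))]))
E
```

```text
10.15 [0.60295586 0.00630743 0.14369469] [ 0.24   0.861 -0.596  1.704  0.64   0.792 -2.223] [ 0.38917927  0.30571098 -0.69032874] -0.00015967514026974218
[0.6201 0.0072 0.1445] {'dp_nowframe': [0.0171, -0.0007, -0.001], 'dp_goalframe': [0.0171, -0.0007, -0.0008], 'dr': [0.06, 0.58, 0.01]}
[0.6421 0.0074 0.1346] {'dp_nowframe': [0.0392, -0.0007, 0.0087], 'dp_goalframe': [0.0391, -0.0007, 0.0091], 'dr': [0.06, 0.58, 0.01]}
[0.6601 0.0076 0.1188] {'dp_nowframe': [0.0574, -0.0007, 0.0243], 'dp_goalframe': [0.0571, -0.0007, 0.0249], 'dr': [0.06, 0.58, 0.01]}
[0.6726 0.0077 0.0983] {'dp_nowframe': [0.0701, -0.0007, 0.0447], 'dp_goalframe': [0.0696, -0.0007, 0.0454], 'dr': [0.06, 0.58, 0.01]}
[0.6786 0.0078 0.075 ] {'dp_nowframe': [0.0763, -0.0007, 0.0679], 'dp_goalframe': [0.0756, -0.0007, 0.0687], 'dr': [0.06, 0.58, 0.01]}
```

View pics/w9.png

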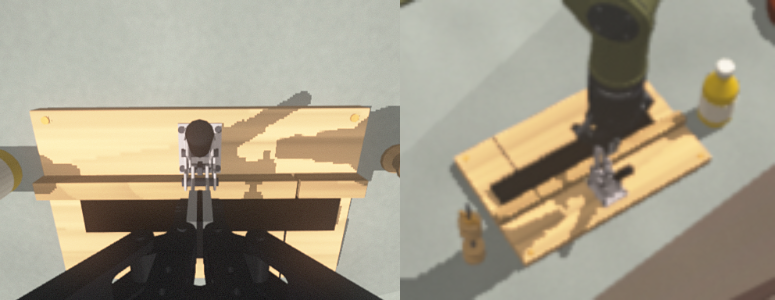

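The wrist view shows the closed fingertips (200,200) in line with the handle knob (200,138), on its robot side. Next is the push along the arc, first half.

>>> step_arm:
  targets:
    - {"dp":[0.009,-0.0007,0],"dr":[0,0.5,0],"fingers":0}
    - {"dp":[0.008,0,-0.0005],"dr":[0,0,0],"fingers":0}
    - {"dp":[0.0075,0,0.003],"dr":[0,0,0],"fingers":0}
    - {"dp":[0.0075,0,0.003],"dr":[0,0,0],"fingers":0}
    - {"dp":[0.007,0,0.004],"dr":[0,0,0],"fingers":0}
    - {"dp":[0.0065,0,0.005],"dr":[0,0,0],"fingers":0}
    - {"dp":[0.006,0,0.005],"dr":[0,0,0],"fingers":0}
    - {"dp":[0.0055,0,0.006],"dr":[0,0,0],"fingers":0}

```text
time: 11.25
eef_pos: [0.6609, 0.0076, 0.1189]
eef_rot: [3.141, 0.017, 0.001]
ft_force: [-0.3, -0.3, 1.1]
opening: 0.0
grasp_force: 0.3
```

```bash
cat > l2.py <<'E'
from h import *
from workcell import ctrl,vision
import sys
s=ctrl.get_state();print(s['time'],s['eef_pos'],np.round(s['joint_pos'],3),s['ft_force'])
j=json.load(open('jig.json'))
for p in ([104.5,0,118.8],[117,0,98.3],[123,0,75],[123,0,71]): print(p,delta(s,jig2w(p),j['yaw']))
im=vision.grab_frame('wrist')['pixels'];cv2.imwrite('pics/%s.png'%sys.argv[1],np.hstack([cv2.resize(im,(400,300)),cv2.resize(vision.grab_frame('scene')['pixels'][140:260,190:340],(375,300))]))
E
python3 l2.py w10
```

```text
11.25 [0.66092071 0.00758672 0.11891008] [ 0.217  0.954 -0.587  1.538  0.646  0.85  -2.173] [-0.26868824 -0.29523363  1.08412774]
[104.5, 0, 118.8] {'dp_nowframe': [-0.0008, -0.0, 0.0001], 'dp_goalframe': [-0.0008, -0.0, 0.0001], 'dr': [0.03, -0.04, -0.01]}
[117, 0, 98.3] {'dp_nowframe': [0.0116, -0.0, 0.0206], 'dp_goalframe': [0.0117, -0.0, 0.0206], 'dr': [0.03, -0.04, -0.01]}
[123, 0, 75] {'dp_nowframe': [0.0176, -0.0, 0.0439], 'dp_goalframe': [0.0177, -0.0, 0.0439], 'dr': [0.03, -0.04, -0.01]}
[123, 0, 71] {'dp_nowframe': [0.0176, -0.0, 0.0479], 'dp_goalframe': [0.0177, -0.0, 0.0479], 'dr': [0.03, -0.04, -0.01]}
```

View pics/w10.png

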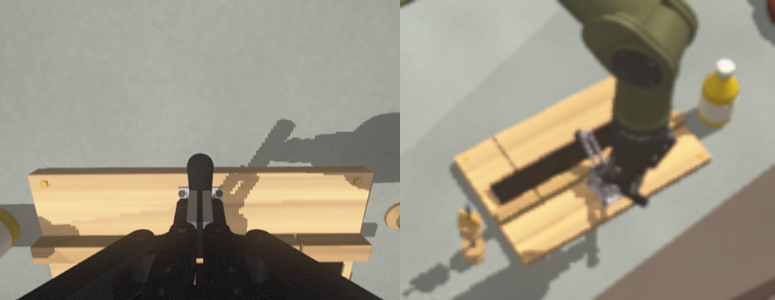

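The handle is moving: the knob is now at (200,165) and the clamp arm has swung partway towards the robot. On to the second half, down to the stop.

>>> step_arm:
  targets:
    - {"dp":[0.0045,0,0.0065],"dr":[0,0,0],"fingers":0}
    - {"dp":[0.004,0,0.007],"dr":[0,0,0],"fingers":0}
    - {"dp":[0.0035,0,0.007],"dr":[0,0,0],"fingers":0}
    - {"dp":[0.0025,0,0.007],"dr":[0,0,0],"fingers":0}
    - {"dp":[0.002,0,0.007],"dr":[0,0,0],"fingers":0}
    - {"dp":[0.001,0,0.006],"dr":[0,0,0],"fingers":0}
    - {"dp":[0,0,0.003],"dr":[0,0,0],"fingers":0}

```text
time: 12.22
eef_pos: [0.6776, 0.0076, 0.075]
eef_rot: [3.141, 0.017, -0.001]
ft_force: [-0.7, 0.1, -0.3]
opening: -0.0
grasp_force: 0.0
```

```bash
python3 l2.py w11
```

```text
12.225 [0.67760829 0.00757818 0.0750249 ] [ 0.198  1.029 -0.561  1.495  0.676  0.819 -2.177] [-0.66074507  0.12038526 -0.33157741]
[104.5, 0, 118.8] {'dp_nowframe': [-0.0176, -0.0002, -0.0438], 'dp_goalframe': [-0.0175, -0.0002, -0.0438], 'dr': [0.04, 0.03, -0.01]}
[117, 0, 98.3] {'dp_nowframe': [-0.005, -0.0002, -0.0233], 'dp_goalframe': [-0.005, -0.0002, -0.0233], 'dr': [0.04, 0.03, -0.01]}
[123, 0, 75] {'dp_nowframe': [0.001, -0.0002, 0.0], 'dp_goalframe': [0.001, -0.0002, 0.0], 'dr': [0.04, 0.03, -0.01]}
[123, 0, 71] {'dp_nowframe': [0.001, -0.0002, 0.004], 'dp_goalframe': [0.001, -0.0002, 0.004], 'dr': [0.04, 0.03, -0.01]}
```

>>> step_arm:
  targets:
    - {"dp":[0.001,0,0.0015],"dr":[0,0,0],"fingers":0}
    - {"dp":[0,0,0.0015],"dr":[0,0,0],"fingers":0}
    - {"dp":[0,0,0],"dr":[0,0,0],"fingers":0}

```text
time: 12.7
eef_pos: [0.6782, 0.0077, 0.0745]
eef_rot: [3.14, 0.016, -0.001]
ft_force: [-6.1, -0.7, 12.8]
opening: -0.0001
grasp_force: 6.0
```

>>> step_arm:
  targets:
    - {"dp":[0,0,0.001],"dr":[0,0,0],"fingers":0}
    - {"dp":[0,0,0],"dr":[0,0,0],"fingers":0}

```text
time: 12.95
eef_pos: [0.6782, 0.0077, 0.0744]
eef_rot: [3.14, 0.016, -0.001]
ft_force: [-7.1, -1.4, 17.0]
opening: -0.0001
grasp_force: 8.6
```

>>> step_arm:
  targets:
    - {"dp":[0,0,-0.02],"dr":[0,0,0],"fingers":0}
    - {"dp":[0,0,-0.05],"dr":[0,0,0],"fingers":0}
    - {"dp":[0,0,-0.05],"dr":[0,0,0],"fingers":0}
    - {"dp":[-0.04,0,-0.04],"dr":[0,0,0],"fingers":0}
    - {"dp":[-0.06,0,0],"dr":[0,0,0],"fingers":0}
    - {"dp":[-0.06,0,0],"dr":[0,0,0],"fingers":0}
    - {"dp":[-0.06,0,0],"dr":[0,0,0],"fingers":0}
    - {"dp":[0,0,0],"dr":[0,0,0],"fingers":0}

```text
time: 13.95
eef_pos: [0.4518, 0.0041, 0.2315]
eef_rot: [3.136, 0.022, -0.011]
ft_force: [0.7, 0.2, 0.2]
opening: 0.0001
grasp_force: 0.0
```

```bash
python3 - <<'E'
from h import *
from workcell import ctrl,vision
s=ctrl.get_state();print(s['time'],s['eef_pos'],s['ft_force'])
f=vision.grab_frame('wrist');g=wristfix(f,s);im=f['pixels']
print('grip level',proj(g,[jig2w([134,0,48]),jig2w([154,0,48])]).round().tolist(),'fence front',proj(g,[jig2w([0,y,30]) for y in(-150,0,130)]).round().tolist(),
 'blank near edge seated',proj(g,[jig2w([-46,y,30]) for y in(-150,0,130)]).round().tolist())
b=vision.grab_frame('scene')['pixels'][140:260,190:340]
cv2.imwrite('pics/w12.png',np.hstack([cv2.resize(im,(400,300)),cv2.resize(b,(375,300))]))
E
```

```text
13.95 [0.45178438 0.00405391 0.23154055] [0.73231342 0.20519421 0.16434423]
grip level [[254.0, -132.0], [254.0, -166.0]] fence front [[412.0, 63.0], [254.0, 63.0], [115.0, 62.0]] blank near edge seated [[405.0, 113.0], [254.0, 113.0], [122.0, 113.0]]
```

View pics/w12.png

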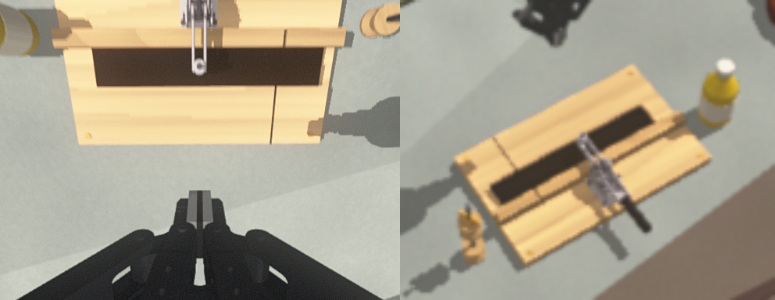

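The clamp arm is down with its foot on the blank at (200,68), and the handle is level, pointing away from the robot (scene, 640,215). The blank is flush with the fence and crosses the slot. The bottle and spool clamp haven't moved.

```bash
python3 -c "
from workcell import ctrl
print(ctrl.hand_in())"
```

```text
the job is handed in; nothing more can be done
None
```

I pushed the blank flat and back flush against the fence, with its end still across the saw slot. I then pushed the clamp handle down to its stop, so the foot holds the blank, and handed the job in at about 14 s; no verdict came back.

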